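# Slide the gem box under the UV lamp's spring shield

## Task

Load the small gem box into the UV viewing station. With one fingertip press down the long red bar and hold it, so that the spring-closed amber shield stays swung up, and meanwhile with the other fingertip push the gem box along the lane, under the shield, until it is fully home against the lamp window; then take the fingers away so that the shield closes in front of it. Only push the box, never pinch, tip or lift it; the shield must not touch it, and the tin, tweezers, loupe and scoop beside the station stay where they are.

Things in the scene. Friction and masses are not known exactly. Their poses are not given: they have to be found in the camera images.
- station: UV viewing station, fixed: dark steel deck with a lane and a black lamp housing across its far end. Origin: on the bench, mid-lane, under the closed shield's front lip. x: along the lane into the bay (the way to push), y: left, z: up. Deck 57 wide, from x = -112 mm to the housing (x 48 to 94, y -56 to 48, 56 mm high), its surface at z = 5; the lamp window (the stop) is at x = 45.5.
- lane (a point): point on the deck's surface, mid-lane, at station x = -50, y = 0, z = 5 mm. Lane 38.5 mm wide (y -19 to 19), 2.5 mm wider than the box. The right wall (y -26 to -19) reaches z = 21 and carries the hinge along its whole length, to x = -112; the left kerb (y 19 to 26) is only 9 mm high (z) up to x = 12, beyond that the bay wall is 23 mm high.
- shield (a joint): opening angle of the shield (rad): 0 closed, 1.35 fully open. Shield and press bar are one rocker on a hinge beside the lane: pressing the bar down swings the shield's left edge up and over to the right. Sprung shut (0.03 N m closed, 0.07 open: 2 to 6 N on the bar); let go, it closes within a second. From 1.0 rad the gem box passes under it; below 0.9 the lip would touch the box.
- shield_lip (a point): lower corner of the shield's front lip, moving with it; closed: station x = 1, y = 3, z = 14 mm. The closed shield lies over the bay (x 0 to 45, y -23 to 22) at z = 25 to 27.5; the lip (x 0 to 2.5, y -18 to 3, shallower to 15) hangs lower than the box is high. Open at 1.2 rad the shield stands up to z = 70, all right of y = -2, so a finger in the lane's left half passes beside it.
- shield_hinge (a point): fixed point on the hinge line, at station x = 0, y = -25, z = 25 mm; the hinge line runs along station x.
- press_bar (a point): point on the red press bar, 20 mm out from the hinge line, half-way along; moves with it. The bar is a plate right of the hinge, station x -110 to 40, out to 29 mm from the hinge line, at rest sloping up outward by 30 degrees (outer edge z = 39), alike all along: a fingertip can slide along it. A fingertip whose hinge-side edge is 16 mm out from the hinge, pressed to z = 13, opens it to 1.2 rad (z = 19: 1.0).
- gem_box: loose square gem box, 36 x 36 x 16 mm, white, with four small coloured stones set in its dark foam, about 60 g. Origin: centre of its underside, z up. It stands on the deck in the lane, square to it, in front of the shield.
- gem_box_center (a point): centre of the gem box, half-way up (8 mm above its underside).
- home (a point): where the gem box's centre is when the box is fully home against the lamp window in the middle of the lane (station x = 27.5, y = 0, z = 13 mm); the box's rear face is then at station x = 9.5 mm, 7 mm past the lip.
- stone_tin: bystander: round metal tin with loose stones, 56 mm across, 10 mm high, left of the station; origin under its centre.
- steel_tweezers: bystander: steel tweezers, 122 mm long, 8 mm high, left of the lane; origin under the middle.
- stone_loupe: bystander: small loupe, 20 x 32 x 26 mm, right of the station; origin under its centre.
- scoop: bystander: small gem scoop, 88 mm long, 5 mm high, left of the station; origin under its middle.

How it is judged:
By the outcome, as a careful person would: the job done as asked, in the order asked, and still so for the second after the job is handed in, with the robot touching nothing.
It also fails if it takes over 42 s, if anything falls off the work surface, if the arm or the gripper's body presses on something with over 40 N, if the wrist force passes 120 N, or if a joint passes its speed limit or range.

## Robot

A 6-joint arm with a two-finger parallel gripper is mounted at the origin on a cart in front of the work surface, level with it; the furniture and walls round the work are solid. World frame = base frame: x ahead of the robot, y to its left, z up, the work surface at z = 0. Lengths are in m, angles in rad, forces in N, time in s.
With the tool pointing down it reaches from about 0.225 to 0.875 m from the base axis. Payload 3.4 kg.
Tool frame: the origin (TCP) lies between the finger pads; the fingertips stand 19 mm ahead of it and the grasp point (between the pads) is the TCP (r.tips_ahead is the z of the fingertips in the tool frame, in m); z points along the fingers, y is the direction in which the jaws open and shut (so a half turn about z gives the same grasp; the last joint's range is limited). The gripper opens to 85 mm and grips with 20 to 120 N. Pads are 22 mm wide; open, the fingers measure 114 mm over their backs; the gripper's body (76 mm by 85 mm) begins 54 mm behind the grasp point. The pads swing forward as they close: fully open they stand 13 mm farther back than shut.
Start: joints at [1.038, 0.276, 1.505, -0, 1.361, -0.121], TCP at [0.23, 0.527, 0.25] pointing down, gripper open.
Joint ranges: [-2.89, 2.89], [-0.75, 2.08], [0.22, 2.7], [-1.18, 4.32], [0.11, 2.71], [-2.7, 2.7]. Speed limits (rad/s): [2.57, 2.57, 3.14, 3.14, 3.14, 3.14].

## Interface

Orientations are given as a 3x3 rotation matrix whose columns are the frame's x, y, z axes.
In Python, from rig import r, capture, calibration, regions_of, spot_point gives the robot as it stands. The module is installed in compiled form; this text tells all that it offers.
- The arm moves only by the tool step_arm, never from a script. Its argument "targets" is a list of rows, each an object with "offset": the shift along the tool's x, y, z in mm, a list of three; "twist": the turn, a rotation vector about the tool's x, y, z in rad, a list of three; "gripper": the finger opening in mm, from 0 to 85.4. In form: [{"offset": [x, y, z], "twist": [wx, wy, wz], "gripper": gripper}, ...]. A call has 1 to 20 rows; each row is the pose to reach, as a shift and turn from the pose commanded when the call began, along the tool's axes at that moment; what a row does not reach only later rows make up. A row lasts 1/10 s, in which the tool goes at most 50 mm and 8.59 degrees, less where a joint would pass 70% of its speed; a pose out of reach is approached as far as the arm can. A call with a gripper value outside its range is refused whole. The fingers move at their own pace and stop on an object; the grip force is fixed at half the most. Time passes only in rows, so rows that repeat a pose let the fingers close. It gives the time, the measured TCP pose, the force and the opening at its end, in the units of the state.
- r.state(): the state, without advancing time (a new reading comes with each control period).
- capture(name): name is "side" or "top"; returns the picture (480x640x3 uint8, red, green, blue); there is no depth.
- calibration(name): a dict with "fx", "fy", "cx", "cy" (pixels), "dist" ([k1, k2, p1, p2, k3] as OpenCV has them; the pictures are not rectified), "eye" and "attitude" of the camera in the world. Camera axes: x right, y up, looking along -z (the intrinsics and any distortion apply to the point x, -y, -z); pixel columns grow to the right and rows downward; lengths in m; the calibration is good to about 2 mm. A picture is of the moment at which its call begins. calibration takes no time and is no camera call.
- r.finish_job(): hands the job in, once; it reports no verdict.
Trained networks look in the newest picture that a camera, given by its name, has taken for a name from the list of things; names that differ only in an ending like _2 or _b are one class to them, and where a whole thing is asked for, a point or a joint stands for the part that bears it (a point fixed in the world has none). Each returns a list of dicts, best first, with "p" (0 to 1); they miss things now and then, are a little off and sometimes report something else, mostly with a low value. They report only what shows in the picture. A call takes as long as a camera call.
- regions_of(name, camera): "mask" (480x640 bool, what is visible of it) and "location" ([row, column] in pixels, amid what is visible of it).
- spot_point(name, camera): "location" ([row, column] in pixels: a listed point, or the origin of a listed thing).
The state is a dict: "t": time; "qpos": joint angles; "joint_vel": joint speeds; "joint_torque": joint torques, N m; "position": TCP position; "orientation": TCP orientation; "wrist_force": force on the tool from outside, world axes, zero at the start; "wrist_torque": the same for the moment, N m; "finger_gap": finger opening in m.
Only numpy, scipy, OpenCV 4.12 (cv2) and the standard library are available. Lean on these libraries where they do the work, as an engineer would, in place of code of your own. Each camera call takes 0.05 s, during which the arm holds its last target. There are 200 camera calls.

## Working session

There is one attempt and no reset: what is moved stays moved. The work goes in short steps, Python scripts to look and compute and a tool call to move; the robot and the scene stay as the last step left them, time stands still between calls to the robot, and variables do not carry over. Pictures are saved under pics/ and viewed, on a budget of 10 in all, crops included, one or two more only if the job needs it, and the job is handed in when it is done.

Besides the shell and the picture viewer there is one more tool, called after ">>>" by a JSON object that holds its "api" and its "payload", one argument or row to a line. step_arm: Moves the arm, as the interface text tells. Its arguments: {"type":"object","properties":{"targets":{"type":"array","items":{"type":"object","properties":{"offset":{"type":"array","items":{"type":"number"}},"twist":{"type":"array","items":{"type":"number"}},"gripper":{"type":"number"}}}}},"required":["targets"]}

```bash
mkdir -p pics
cat > h.py <<'E'
import numpy as np,cv2
from rig import r,capture,calibration,regions_of,spot_point
def ray(cam,rc):
    c=calibration(cam);K=np.array([[c['fx'],0,c['cx']],[0,c['fy'],c['cy']],[0,0,1.]])
    u=cv2.undistortPoints(np.array([[[rc[1],rc[0]]]],float),K,np.array(c['dist'],float)).ravel()
    return np.array(c['eye']),np.array(c['attitude'])@np.array([u[0],-u[1],-1.])
def onz(cam,rc,z):
    e,d=ray(cam,rc);return e+d*(z-e[2])/d[2]
def tri(p,q):
    A=[];b=[]
    for cam,rc in(('side',p),('top',q)):
        e,d=ray(cam,rc);d=d/np.linalg.norm(d);P=np.eye(3)-np.outer(d,d);A.append(P);b.append(P@e)
    return np.linalg.lstsq(np.vstack(A),np.hstack(b),rcond=None)[0]
def save(cam,n):
    im=capture(cam);cv2.imwrite('pics/'+n+'.png',im[:,:,::-1]);return im
E
python3 - <<'E'
from h import *
s=r.state();print(s['t'],s['position'],s['orientation'],r.tips_ahead)
for c in('side','top'):
    save(c,c+'0');k=calibration(c);print(c,k['eye'],k['attitude'],k['fx'])
for n in ['lane','shield_lip','shield_hinge','press_bar','gem_box','gem_box_center','home','station','stone_tin','steel_tweezers','stone_loupe','scoop']:
    z={'lane':.005,'shield_lip':.014,'shield_hinge':.025,'press_bar':.035,'gem_box':.005,'gem_box_center':.013,'home':.013}.get(n,0)
    L={}
    for c in('side','top'):
        o=spot_point(n,c)
        if o: L[c]=o[0]['location'];print(n,c,round(o[0]['p'],2),np.round(L[c],1),np.round(onz(c,L[c],z),4))
    if len(L)==2: print('   tri',np.round(tri(L['side'],L['top']),4))
print(r.state()['t'])
E
```

```text
0.0 [0.22988333 0.52651186 0.24941444] [[-9.16402114e-01  4.00257694e-01 -9.71152331e-04]
 [ 4.00258793e-01  9.16400759e-01 -1.59612207e-03]
 [ 2.51104594e-04 -1.85140190e-03 -9.99998255e-01]] 0.019
side [ 0.56174907 -0.52099457  0.63826378] [[ 9.99818424e-01  1.90533710e-02  2.96712776e-04]
 [-1.31995879e-02  7.03705752e-01 -7.10368908e-01]
 [-1.37437208e-02  7.10236005e-01  7.03829473e-01]] 597.0344340276806
top [0.47982707 0.07028289 0.94698848] [[-0.02472571  0.99302264 -0.11530255]
 [-0.99914665 -0.02836437 -0.03002406]
 [-0.03308506  0.11446179  0.99287657]] 567.8204023518512
lane side 0.78 [251.5 321.2] [0.5549 0.0972 0.005 ]
lane top 0.77 [264.1 316.6] [0.5475 0.1022 0.005 ]
   tri [ 0.5514  0.1027 -0.0012]
shield_lip side 0.61 [244.6 351.4] [0.5997 0.1015 0.014 ]
shield_lip top 0.78 [233.1 316.4] [0.5983 0.101  0.014 ]
   tri [0.599  0.101  0.0144]
shield_hinge side 0.62 [249. 352.] [0.5995 0.0816 0.025 ]
shield_hinge top 0.76 [234.1 333.9] [0.5944 0.072  0.025 ]
   tri [0.5961 0.0722 0.034 ]
press_bar side 0.64 [257.9 331.4] [0.5693 0.0551 0.035 ]
press_bar top 0.91 [246.2 
[... 434 characters left out ...]
.6267 0.0988 0.013 ]
   tri [0.6285 0.099  0.009 ]
station side 0.72 [251.8 350.1] [0.5979 0.1003 0.    ]
station top 0.59 [233.5 316.7] [0.5994 0.1009 0.    ]
   tri [ 5.987e-01  1.009e-01 -4.000e-04]
stone_tin side 0.76 [212.1 359.2] [0.6162 0.1884 0.    ]
stone_tin top 0.62 [222.1 264.3] [0.6214 0.1892 0.    ]
   tri [ 0.6188  0.189  -0.    ]
steel_tweezers side 0.84 [224.5 289.8] [0.5061 0.1625 0.    ]
steel_tweezers top 0.82 [287.8 287. ] [0.5095 0.1528 0.    ]
   tri [0.5081 0.1517 0.0102]
stone_loupe side 0.56 [310.9 380.6] [ 0.6345 -0.0127  0.    ]
scoop side 0.6 [188.3 314.2] [0.5443 0.2499 0.    ]
scoop top 0.53 [267.4 230.8] [0.546  0.2472 0.    ]
   tri [0.5451 0.2466 0.0028]
1.3
```

Run:
```python
import cv2
for n,(a,b,c,d) in {'top0':(150,330,200,440),'side0':(160,340,230,470)}.items():
    i=cv2.imread(f'pics/{n}.png');j=cv2.resize(i[a:b,c:d],None,fx=3.3,fy=3.3,interpolation=cv2.INTER_CUBIC);cv2.imwrite(f'pics/{n}c.png',j)
```

```text
(no output)
```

View pics/top0c.png

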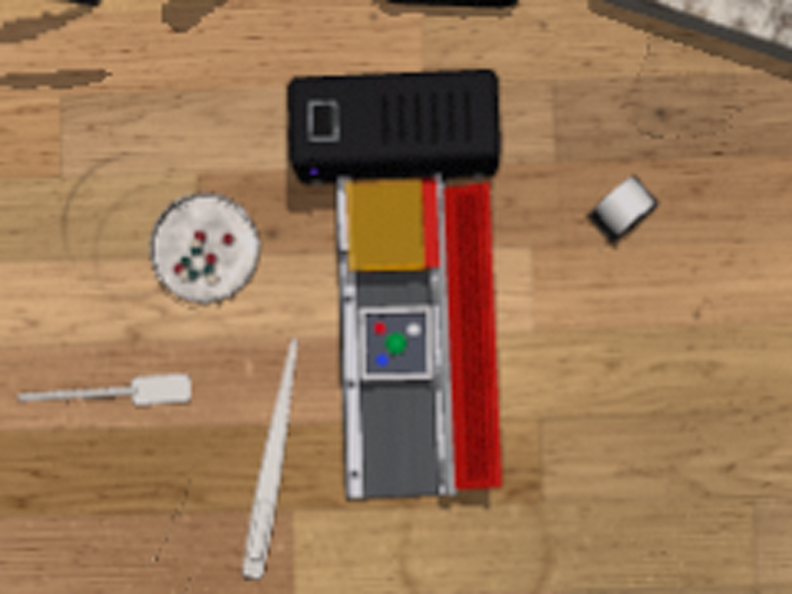

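View pics/side0c.png

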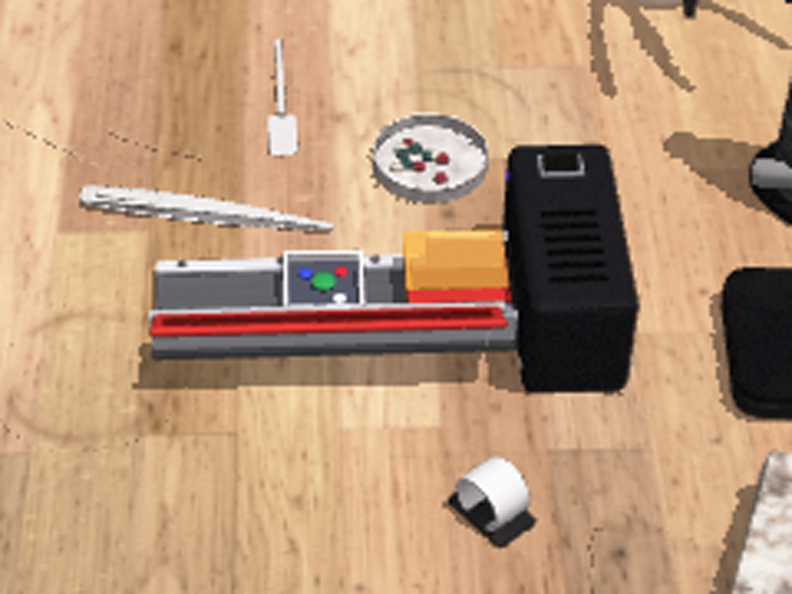

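Run:
```python
from h import *
im=capture('top').astype(int)
R,G,B=im[...,0],im[...,1],im[...,2]
def rect(m,z,cam):
    rc=np.argwhere(m);P=np.array([onz(cam,p,z)[:2] for p in rc]);
    (c,s,a)=cv2.minAreaRect((P*1000).astype(np.float32));C=np.cov(P.T);w,V=np.linalg.eigh(C);v=V[:,1]*np.sign(V[0,1]);
    return P.mean(0).round(4),np.round(c,1),np.round(s,1),round(a,1),'pca',round(float(np.arctan2(v[1],v[0])),4)
m=((R>130)&(G<60)&(B<60)).astype(np.uint8)
n,l,st,ce=cv2.connectedComponentsWithStats(m);k=1+np.argmax(st[1:,4]);print('bar',st[k],*rect(l==k,.032,'top'))
# bar edges per row
rows=[y for y in range(480) if (l[y]==k).sum()>5]
for f,z in((min,.029),(max,.039)):
    E=np.array([onz('top',(y,f(np.where(l[y]==k)[0])+(0.5 if f is max else -.5)),z)[:2] for y in rows[3:-3]])
    p=np.polyfit(E[:,0]-.6,E[:,1],1);print('edge',z,p,E[:,0].min(),E[:,0].max())
for c in('top','side'):
    if c=='side':capture('side')
    for n,z in(('gem_box',.021),('stone_tin',.01),('steel_tweezers',.006),('shield',.0275),('stone_loupe',.013)):
        o=regions_of(n,c)
        if o: print(c,n,round(o[0]['p'],2),o[0]['mask'].sum(),*rect(o[0]['mask'],z,c))
```

```text
bar [335 205  17  93 921] [0.5643 0.0584] [566.   58.5] [149.7  22.6] 0.4 pca 0.0094
edge 0.029 [0.01035287 0.07004482] 0.49656102863502 0.63530402914321
edge 0.039 [0.01120994 0.0481431 ] 0.4957818733085281 0.6329861929585265
top gem_box 0.83 487 [0.5622 0.0954] [562.7  95.7] [36.  36.2] 88.7 pca 0.445
top stone_tin 0.72 892 [0.6153 0.1923] [615.3 192.8] [55.9 54.2] 88.4 pca 0.9091
top steel_tweezers 0.82 351 [0.4994 0.1614] [506.8 159.4] [ 11.1 116.3] 77.5 pca -0.2089
top shield 0.86 2393 [0.5838 0.0723] [566.4  82.4] [ 73.9 155.5] 89.5 pca 0.2529
top stone_loupe 0.81 232 [ 0.6276 -0.0192] [627.5 -19.3] [21.2 32.2] 42.6 pca -0.7778
side gem_box 0.79 395 [0.5645 0.0969] [565.   96.9] [33.1 35.4] 88.5 pca 0.0937
side stone_tin 0.56 783 [0.6172 0.1881] [617.4 188.9] [64.6 54.3] 88.0 pca 1.4638
side steel_tweezers 0.8 465 [0.505  0.1598] [509.7 158.1] [ 18.3 121.4] 75.0 pca -0.2301
side shield 0.95 1510 [0.5903 0.0791] [567.9  87.3] [155.3  60.4] 1.6 pca 0.2515
side stone_loupe 0.9 454 [ 0.6314 -0.0238] [633.  -23.5] [33.1 37. ] 38.2 pca -1.4762
```

```bash
cat >> h.py <<'E'
from scipy.spatial.transform import Rotation as Ro
O=np.array([.600,.0982,0]);YAW=.010
def st2w(p): return O+Ro.from_rotvec([0,0,YAW]).apply(np.array(p)/1000)
def go(p):
    s=r.state();R=np.array(s['orientation']);c,d=np.cos(YAW),np.sin(YAW)
    T=np.array([[-c,d,0],[-d,-c,0],[0,0,-1.]]).T if 0 else np.column_stack([[-c,-d,0],[-d,c,0],[0,0,-1]])
    print('t',s['t'],'off',np.round(R.T@(st2w(p)-np.array(s['position']))*1000,1),'twist',np.round(Ro.from_matrix(R.T@T).as_rotvec(),4))
E
python3 -c "
from h import *
go((-76,-19.5,120))"
```

```text
t 1.9 off [-449.2 -293.8  130.3] twist [ 1.000e-04  0.000e+00 -4.218e-01]
```

>>> {"api": "step_arm", "payload": {
  "targets": [
    {"offset":[-449,-294,130],"twist":[0,0,-0.422],"gripper":44},
    {"offset":[-449,-294,130],"twist":[0,0,-0.422],"gripper":44},
    {"offset":[-449,-294,130],"twist":[0,0,-0.422],"gripper":44},
    {"offset":[-449,-294,130],"twist":[0,0,-0.422],"gripper":44},
    {"offset":[-449,-294,130],"twist":[0,0,-0.422],"gripper":44},
    {"offset":[-449,-294,130],"twist":[0,0,-0.422],"gripper":44},
    {"offset":[-449,-294,130],"twist":[0,0,-0.422],"gripper":44},
    {"offset":[-449,-294,130],"twist":[0,0,-0.422],"gripper":44},
    {"offset":[-449,-294,130],"twist":[0,0,-0.422],"gripper":44},
    {"offset":[-449,-294,130],"twist":[0,0,-0.422],"gripper":44},
    {"offset":[-449,-294,130],"twist":[0,0,-0.422],"gripper":44},
    {"offset":[-449,-294,130],"twist":[0,0,-0.422],"gripper":44},
    {"offset":[-449,-294,130],"twist":[0,0,-0.422],"gripper":44},
    {"offset":[-449,-294,130],"twist":[0,0,-0.422],"gripper":44}
  ]
}}

```text
t: 3.3
position: [0.5233, 0.0785, 0.1203]
orientation: [[-1.0, -0.01, -0.001], [-0.01, 1.0, 0.001], [0.001, 0.001, -1.0]]
wrist_force: [-0.2, 0.1, -0.5]
finger_gap: 0.0438
```

```bash
python3 -c "
from h import *
go((-76,-19.5,74))"
```

```text
t 3.3 off [-1.  -0.6 46.3] twist [ 0.0008 -0.001  -0.0001]
```

>>> {"api": "step_arm", "payload": {
  "targets": [
    {"offset":[-1,-0.6,25],"twist":[0.0008,-0.001,0],"gripper":44},
    {"offset":[-1,-0.6,46],"twist":[0.0008,-0.001,0],"gripper":44},
    {"offset":[-1,-0.6,46],"twist":[0.0008,-0.001,0],"gripper":44}
  ]
}}

```text
t: 3.6
position: [0.5219, 0.0789, 0.0727]
orientation: [[-1.0, -0.013, -0.005], [-0.013, 1.0, -0.0], [0.005, -0.0, -1.0]]
wrist_force: [-1.0, 0.7, -0.0]
finger_gap: 0.0437
```

Run:
```python
from h import *
a=save('side','s1');b=save('top','t1')
f=lambda i,a,b,c,d:cv2.resize(i[a:b,c:d,::-1],(400,400),interpolation=cv2.INTER_CUBIC)
cv2.imwrite('pics/m1.png',np.hstack([f(a,180,300,250,370),f(b,190,310,260,380)]))
```

```text
(no output)
```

View pics/m1.png

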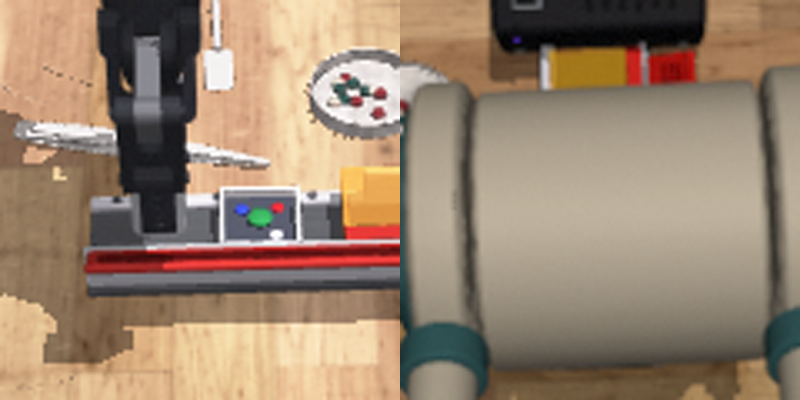

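Run:
```python
from h import *
s=r.state();print(s['t'],s['position'])
for y in(.0425,.057):
  for c in(290,306):
    e,d=ray('side',(249.6,c));k=(y-e[1])/d[1];print(y,np.round(e+d*k,4))
go((-76,-19.5,43))
```

```text
3.7 [0.52437117 0.07859155 0.07486148]
0.0425 [0.5136 0.0425 0.0659]
0.0425 [0.5351 0.0425 0.0653]
0.057 [0.5123 0.057  0.0511]
0.057 [0.5344 0.057  0.0505]
t 3.7 off [ 0.2 -0.6 31.9] twist [-0.0004  0.0009  0.0021]
```

>>> {"api": "step_arm", "payload": {
  "targets": [
    {"offset":[0,-0.6,8],"twist":[0,0,0],"gripper":44},
    {"offset":[0,-0.6,16],"twist":[0,0,0],"gripper":44},
    {"offset":[0,-0.6,24],"twist":[0,0,0],"gripper":44},
    {"offset":[0,-0.6,32],"twist":[0,0,0],"gripper":44},
    {"offset":[0,-0.6,41],"twist":[0,0,0],"gripper":44},
    {"offset":[0,-0.6,41],"twist":[0,0,0],"gripper":44}
  ]
}}

```text
t: 4.3
position: [0.5252, 0.0765, 0.0323]
orientation: [[-1.0, -0.01, 0.001], [-0.01, 1.0, -0.001], [-0.001, -0.001, -1.0]]
wrist_force: [0.8, -1.5, 2.2]
finger_gap: 0.0445
```

Run:
```python
from h import *
a=save('side','s2');s=r.state();print(s['t'],s['position'],s['wrist_force'])
print(spot_point('shield_lip','side')[:2],spot_point('press_bar','side')[:1])
b=regions_of('gem_box','side')[0];print(b['p'],b['location'],onz('side',b['location'],.021))
cv2.imwrite('pics/m2.png',cv2.resize(a[150:300,250:450,::-1],(800,600),interpolation=cv2.INTER_CUBIC))
```

```text
4.35 [0.52512294 0.07637015 0.03274172] [ 0.6172419 -2.9784201  3.0224766]
[{'location': [250.8, 352.7], 'p': 0.61}, {'location': [231.5, 355.1], 'p': 0.6}] [{'location': [267.6, 330.4], 'p': 0.71}]
0.78 [245.9, 326.5] [0.56285925 0.09281378 0.021     ]
```

View pics/m2.png

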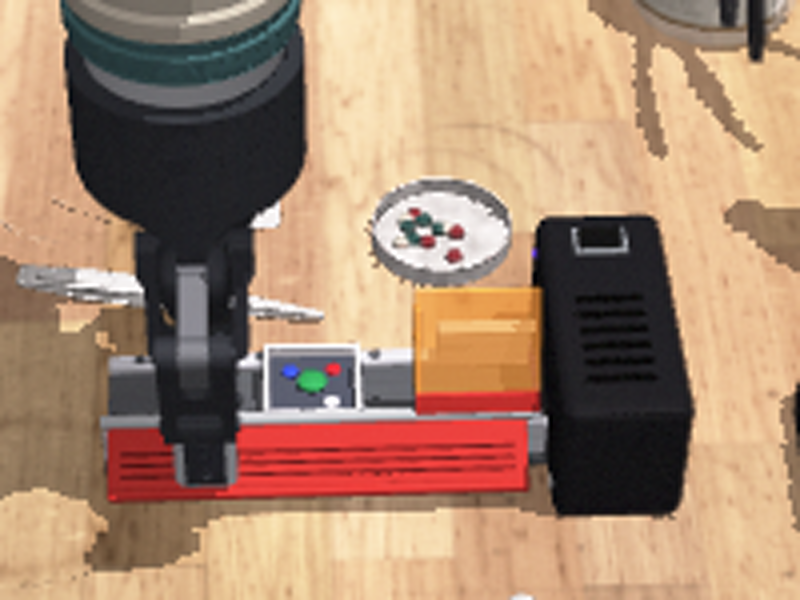

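```bash
cat >> h.py <<'E'
def proj(cam,P):
    c=calibration(cam);K=np.array([[c['fx'],0,c['cx']],[0,c['fy'],c['cy']],[0,0,1.]])
    p=np.array(c['attitude']).T@(P-np.array(c['eye']));p[1:]*=-1
    return cv2.projectPoints(p.reshape(1,1,3),np.zeros(3),np.zeros(3),K,np.array(c['dist'],float))[0].ravel()[::-1].round(1)
E
python3 - <<'E'
from h import *
for t in (0,.8,.9,1,1.1,1.2,1.3,1.35):
    c,s=np.cos(t),np.sin(t);f=lambda x,y,z:proj('side',st2w([x,-25+y*c-z*s,25+y*s+z*c]))
    b=t-np.pi/6
    print(t,'edge0',f(0,47,1),f(45,47,1),'lip',f(1,28,-11),'bar',proj('side',st2w([-110,-25-29*np.cos(b),25-29*np.sin(b)])),proj('side',st2w([40,-25-29*np.cos(b),25-29*np.sin(b)])))
go((-76,-19.5,31))
E
```

```text
0 edge0 [230.  351.1] [229.2 381.3] lip [244.7 352.3] bar [261.  274.5] [258.1 382.9]
0.8 edge0 [220.3 352. ] [219.5 383.5] lip [233.6 352.6] bar [273.4 275.6] [270.6 382.2]
0.9 edge0 [220.4 352.2] [219.6 383.8] lip [232.9 352.7] bar [274.2 275.7] [271.4 382.1]
1 edge0 [220.9 352.4] [220.1 384.2] lip [232.4 352.8] bar [274.8 275.9] [272.  381.9]
1.1 edge0 [221.7 352.6] [220.9 384.6] lip [232.2 352.9] bar [275.2 276.1] [272.4 381.7]
1.2 edge0 [222.9 352.7] [222.  384.9] lip [232.1 353. ] bar [275.5 276.2] [272.7 381.5]
1.3 edge0 [224.3 352.9] [223.5 385.3] lip [232.3 353.1] bar [275.5 276.4] [272.7 381.3]
1.35 edge0 [225.2 353. ] [224.4 385.5] lip [232.4 353.2] bar [275.4 276.5] [272.6 381.2]
t 4.5 off [0.9 1.8 2.3] twist [-0.0014  0.001   0.0005]
```

>>> {"api": "step_arm", "payload": {
  "targets": [
    {"offset":[0,2,2],"twist":[0,0,0],"gripper":44},
    {"offset":[-4,2,2],"twist":[0,0,0],"gripper":44},
    {"offset":[-7,2,2],"twist":[0,0,0],"gripper":44},
    {"offset":[-9,2,2],"twist":[0,0,0],"gripper":44},
    {"offset":[-11,2,2],"twist":[0,0,0],"gripper":44},
    {"offset":[-13,2,2],"twist":[0,0,0],"gripper":44},
    {"offset":[-15,2,2],"twist":[0,0,0],"gripper":44},
    {"offset":[-17,2,2],"twist":[0,0,0],"gripper":44},
    {"offset":[-19,2,2],"twist":[0,0,0],"gripper":44},
    {"offset":[-21,2,2],"twist":[0,0,0],"gripper":44},
    {"offset":[-23,2,2],"twist":[0,0,0],"gripper":44}
  ]
}}

```text
t: 5.6
position: [0.5481, 0.0789, 0.0313]
orientation: [[-1.0, -0.01, 0.001], [-0.01, 1.0, -0.001], [-0.001, -0.001, -1.0]]
wrist_force: [-2.8, -1.7, 2.2]
finger_gap: 0.0438
```

Run:
```python
from h import *
a=save('side','s3');s=r.state();print(s['t'],s['position'],s['wrist_force'])
b=regions_of('gem_box','side')[0];print(b['p'],b['location'],onz('side',b['location'],.021))
cv2.imwrite('pics/m3.png',cv2.resize(a[200:290,270:390,::-1],(800,600),interpolation=cv2.INTER_CUBIC))
go((-53,-19.5,31))
```

```text
5.65 [0.5486938  0.07884106 0.0313993 ] [-4.37632581 -1.8928907   2.27609531]Traceback (most recent call last):
  File "<stdin>", line 3, in <module>
IndexError: list index out of range
```

Run:
```python
from h import *
a=cv2.imread('pics/s3.png')
cv2.imwrite('pics/m3.png',cv2.resize(a[200:290,270:390],(800,600),interpolation=cv2.INTER_CUBIC))
go((-53,-19.5,31))
```

```text
t 5.7 off [ 1.4 -0.6  0.4] twist [-0.0008  0.0019  0.0002]
```

View pics/m3.png

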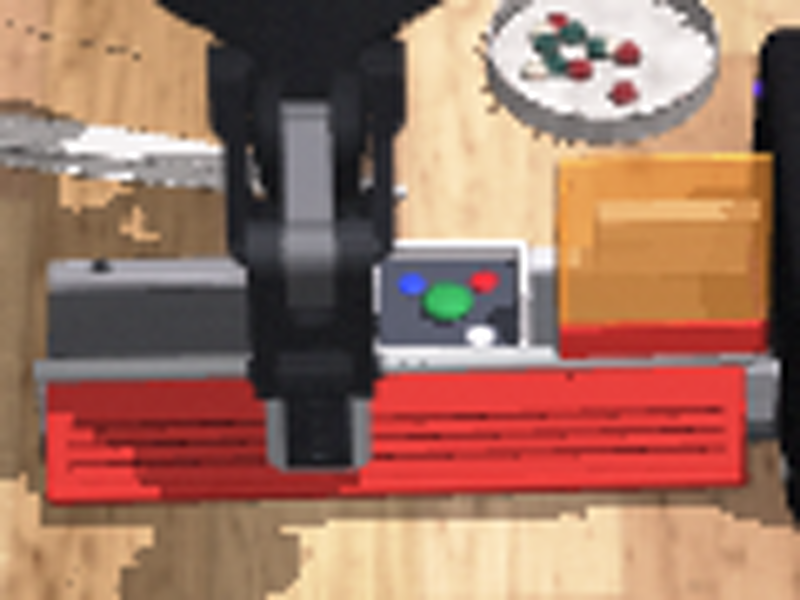

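>>> {"api": "step_arm", "payload": {
  "targets": [
    {"offset":[-2.5,0,0],"twist":[0,0,0],"gripper":44},
    {"offset":[-5,0,0],"twist":[0,0,0],"gripper":44},
    {"offset":[-7.5,0,0],"twist":[0,0,0],"gripper":44},
    {"offset":[-10,0,0],"twist":[0,0,0],"gripper":44},
    {"offset":[-12.5,0,0],"twist":[0,0,0],"gripper":44},
    {"offset":[-15,0,0],"twist":[0,0,0],"gripper":44},
    {"offset":[-17.5,0,0],"twist":[0,0,0],"gripper":44},
    {"offset":[-20,0,0],"twist":[0,0,0],"gripper":44},
    {"offset":[-22.5,0,0],"twist":[0,0,0],"gripper":44},
    {"offset":[-25,0,0],"twist":[0,0,0],"gripper":44}
  ]
}}

```text
t: 6.7
position: [0.5733, 0.0791, 0.0314]
orientation: [[-1.0, -0.01, 0.001], [-0.01, 1.0, -0.001], [-0.001, -0.001, -1.0]]
wrist_force: [-3.8, -1.4, 3.8]
finger_gap: 0.0441
```

Run:
```python
from h import *
a=save('side','s4');s=r.state();print(s['t'],s['position'],s['wrist_force'])
cv2.imwrite('pics/m4.png',cv2.resize(a[200:290,290:410,::-1],(800,600),interpolation=cv2.INTER_CUBIC))
go((-28,-19.5,31))
```

```text
6.75 [0.57402194 0.07907544 0.03141692] [-2.5051196  -2.12252433  2.64278061]
t 6.75 off [ 1.8 -0.6  0.4] twist [-0.0007  0.0024  0.0001]
```

View pics/m4.png

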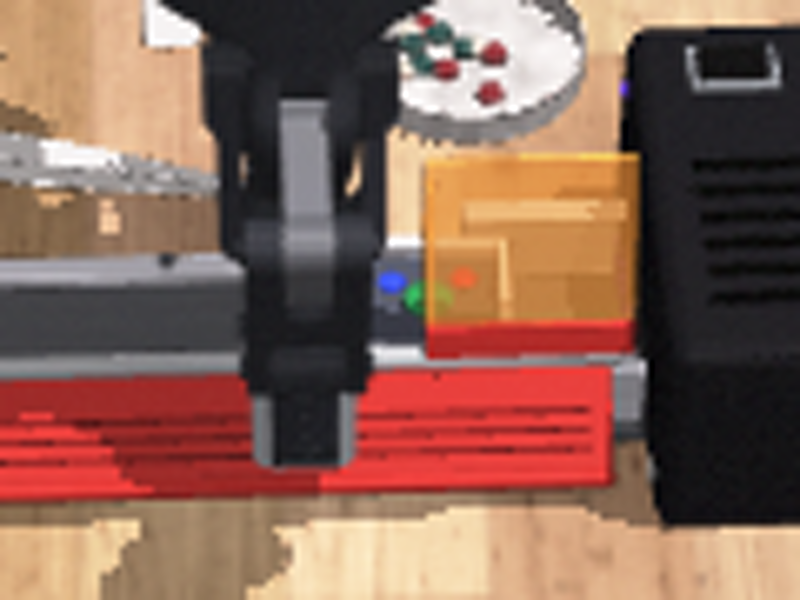

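>>> {"api": "step_arm", "payload": {
  "targets": [
    {"offset":[-2.5,0,0],"twist":[0,0,0],"gripper":44},
    {"offset":[-5,0,0],"twist":[0,0,0],"gripper":44},
    {"offset":[-7.5,0,0],"twist":[0,0,0],"gripper":44},
    {"offset":[-10,0,0],"twist":[0,0,0],"gripper":44},
    {"offset":[-12.5,0,0],"twist":[0,0,0],"gripper":44},
    {"offset":[-15,0,0],"twist":[0,0,0],"gripper":44},
    {"offset":[-17.5,0,0],"twist":[0,0,0],"gripper":44},
    {"offset":[-19.5,0,0],"twist":[0,0,0],"gripper":44},
    {"offset":[-20.5,0,0],"twist":[0,0,0],"gripper":44}
  ]
}}

```text
t: 7.65
position: [0.5939, 0.0793, 0.0314]
orientation: [[-1.0, -0.01, 0.002], [-0.01, 1.0, -0.001], [-0.002, -0.001, -1.0]]
wrist_force: [-3.2, -1.7, 2.4]
finger_gap: 0.0439
```

>>> {"api": "step_arm", "payload": {
  "targets": [
    {"offset":[-1,0,0],"twist":[0,0,0],"gripper":44},
    {"offset":[-2,0,0],"twist":[0,0,0],"gripper":44}
  ]
}}

```text
t: 7.85
position: [0.5954, 0.0793, 0.0314]
orientation: [[-1.0, -0.01, 0.001], [-0.01, 1.0, -0.001], [-0.001, -0.001, -1.0]]
wrist_force: [-3.6, -2.5, 4.2]
finger_gap: 0.0443
```

>>> {"api": "step_arm", "payload": {
  "targets": [
    {"offset":[-1,0,0],"twist":[0,0,0],"gripper":44},
    {"offset":[-2,0,0],"twist":[0,0,0],"gripper":44}
  ]
}}

```text
t: 8.05
position: [0.5976, 0.0793, 0.0314]
orientation: [[-1.0, -0.01, 0.001], [-0.01, 1.0, -0.001], [-0.001, -0.001, -1.0]]
wrist_force: [-3.7, -1.5, 2.9]
finger_gap: 0.0441
```

Expected stop near TCP x ≈ 0.5985–0.600. Continue in small steps, watching the force.

>>> {"api": "step_arm", "payload": {
  "targets": [
    {"offset":[-0.7,0,0],"twist":[0,0,0],"gripper":44},
    {"offset":[-1.4,0,0],"twist":[0,0,0],"gripper":44}
  ]
}}

```text
t: 8.25
position: [0.5978, 0.0793, 0.0313]
orientation: [[-1.0, -0.01, -0.001], [-0.01, 1.0, -0.001], [0.001, -0.001, -1.0]]
wrist_force: [-6.6, -2.3, 5.7]
finger_gap: 0.0438
```

>>> {"api": "step_arm", "payload": {
  "targets": [
    {"offset":[-0.7,0,0],"twist":[0,0,0],"gripper":44},
    {"offset":[-1.4,0,0],"twist":[0,0,0],"gripper":44}
  ]
}}

```text
t: 8.45
position: [0.5979, 0.0793, 0.0313]
orientation: [[-1.0, -0.011, -0.004], [-0.011, 1.0, -0.001], [0.004, -0.001, -1.0]]
wrist_force: [-9.4, -2.4, 7.9]
finger_gap: 0.0441
```

Run:
```python
from h import *
a=save('side','s5');s=r.state();print(s['t'],s['position'],s['wrist_force'])
cv2.imwrite('pics/m5.png',cv2.resize(a[210:270,330:410,::-1],(800,600),interpolation=cv2.INTER_CUBIC))
for x in(9.5,45.5):
  for y in(-18,18): print(x,y,proj('side',st2w([x,y,21])))
```

```text
8.5 [0.59790883 0.07937608 0.0312668 ] [-8.32637592 -2.79563864  6.68108235]
9.5 -18 [251.4 359.1]
9.5 18 [234.1 357.5]
45.5 -18 [250.8 384. ]
45.5 18 [233.5 381.7]
```

View pics/m5.png

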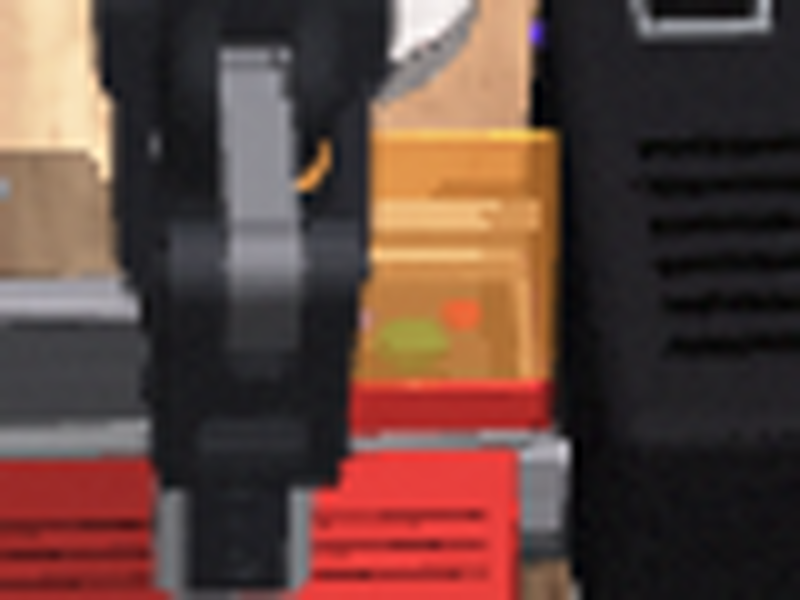

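>>> {"api": "step_arm", "payload": {
  "targets": [
    {"offset":[-1,0,0],"twist":[0,0,0],"gripper":44},
    {"offset":[-1,0,0],"twist":[0,0,0],"gripper":44},
    {"offset":[1,0,0],"twist":[0,0,0],"gripper":44},
    {"offset":[4,0,0],"twist":[0,0,0],"gripper":44},
    {"offset":[8,0,0],"twist":[0,0,0],"gripper":44},
    {"offset":[13,0,0],"twist":[0,0,0],"gripper":44},
    {"offset":[18,0,0],"twist":[0,0,0],"gripper":44},
    {"offset":[24,0,0],"twist":[0,0,0],"gripper":44},
    {"offset":[30,0,0],"twist":[0,0,0],"gripper":44},
    {"offset":[32,0,0],"twist":[0,0,0],"gripper":44},
    {"offset":[32,0,-4],"twist":[0,0,0],"gripper":44},
    {"offset":[32,0,-8],"twist":[0,0,0],"gripper":44},
    {"offset":[32,0,-12],"twist":[0,0,0],"gripper":44},
    {"offset":[32,0,-17],"twist":[0,0,0],"gripper":44},
    {"offset":[32,0,-22],"twist":[0,0,0],"gripper":44},
    {"offset":[32,0,-28],"twist":[0,0,0],"gripper":44},
    {"offset":[32,0,-36],"twist":[0,0,0],"gripper":44},
    {"offset":[32,0,-50],"twist":[0,0,0],"gripper":44},
    {"offset":[32,0,-75],"twist":[0,0,0],"gripper":44},
    {"offset":[32,0,-110],"twist":[0,0,0],"gripper":44}
  ]
}}

```text
t: 10.5
position: [0.5669, 0.0791, 0.1411]
orientation: [[-1.0, -0.01, -0.003], [-0.01, 1.0, -0.001], [0.003, -0.001, -1.0]]
wrist_force: [0.2, 1.1, -0.3]
finger_gap: 0.0441
```

>>> {"api": "step_arm", "payload": {
  "targets": [
    {"offset":[40,0,-50],"twist":[0,0,0],"gripper":44},
    {"offset":[80,0,-50],"twist":[0,0,0],"gripper":44},
    {"offset":[120,0,-50],"twist":[0,0,0],"gripper":44},
    {"offset":[160,0,-50],"twist":[0,0,0],"gripper":44},
    {"offset":[200,0,-50],"twist":[0,0,0],"gripper":44},
    {"offset":[200,0,-50],"twist":[0,0,0],"gripper":44},
    {"offset":[200,0,-50],"twist":[0,0,0],"gripper":44}
  ]
}}

```text
t: 11.2
position: [0.3679, 0.0772, 0.1919]
orientation: [[-1.0, -0.01, 0.003], [-0.01, 1.0, -0.001], [-0.003, -0.001, -1.0]]
wrist_force: [0.7, 0.2, -0.2]
finger_gap: 0.0439
```

Run:
```python
from h import *
a=save('side','s6');b=save('top','t6');s=r.state();print(s['t'],s['position'],s['wrist_force'])
for n in('stone_tin','steel_tweezers','stone_loupe','scoop'):
    for c in('side','top'):
        o=spot_point(n,c)
        if o:print(n,c,np.round(onz(c,o[0]['location'],0),4))
f=lambda i,a,b,c,d:cv2.resize(i[a:b,c:d,::-1],(400,400),interpolation=cv2.INTER_CUBIC)
cv2.imwrite('pics/m6.png',np.hstack([f(a,190,290,300,400),f(b,190,290,270,370)]))
print(proj('side',st2w([0,22,26])))
for x in(9.5,45.5):
  for y in(-18,18): print(x,y,proj('side',st2w([x,y,21])),proj('top',st2w([x,y,21])))
```

```text
11.3 [0.36957501 0.07713725 0.19182414] [0.29140791 0.52412737 0.59980998]
stone_tin side [0.6172 0.1951 0.    ]
stone_tin top [0.618  0.1942 0.    ]
steel_tweezers side [0.5114 0.1716 0.    ]
steel_tweezers top [0.5068 0.1516 0.    ]
stone_loupe side [ 0.6325 -0.0182  0.    ]
stone_loupe top [ 0.6269 -0.0173  0.    ]
scoop side [0.5437 0.2465 0.    ]
scoop top [0.5394 0.2515 0.    ]
[230.  351.1]
9.5 -18 [251.4 359.1] [225.4 328.6]
9.5 18 [234.1 357.5] [226.2 306.8]
45.5 -18 [250.8 384. ] [203.8 327.8]
45.5 18 [233.5 381.7] [204.7 306.1]
```

View pics/m6.png

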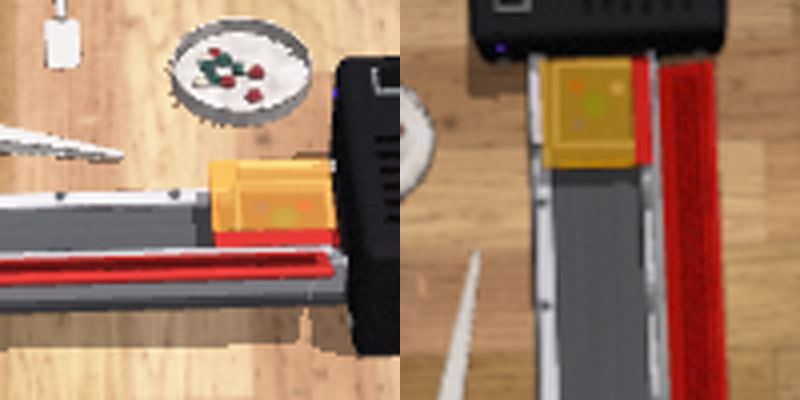

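Run:
```python
from h import *
A,B=cv2.imread('pics/side0.png'),cv2.imread('pics/s6.png')
for n,(a,b,c,d) in {'tin':(190,225,340,382),'tweez_tip':(214,232,290,335),'loupe':(295,330,360,395),'scoop':(165,212,305,325)}.items():
    f=lambda I:cv2.cvtColor(I[a:b,c:d],cv2.COLOR_BGR2GRAY).astype(np.float32)
    print(n,np.round(cv2.phaseCorrelate(f(A),f(B)),2),np.abs(f(A)-f(B)).mean())
r.finish_job();print(r.state()['t'])
```

```text
Traceback (most recent call last):
ValueError: setting an array element with a sequence. The requested array has an inhomogeneous shape after 1 dimensions. The detected shape was (2,) + inhomogeneous part.
```

Run:
```python
from h import *
A,B=cv2.imread('pics/side0.png'),cv2.imread('pics/s6.png')
for n,(a,b,c,d) in {'tin':(190,225,340,382),'tweez_tip':(214,232,290,335),'loupe':(295,330,360,395),'scoop':(165,212,305,325)}.items():
    f=lambda I:cv2.cvtColor(I[a:b,c:d],cv2.COLOR_BGR2GRAY).astype(np.float32)
    print(n,cv2.phaseCorrelate(f(A),f(B))[0],np.abs(f(A)-f(B)).mean())
r.finish_job();print(r.state()['t'])
```

```text
tin (0.5014454029679101, 0.010983071218273466) 6.6476192
tweez_tip (0.5215946205570106, 0.00027152561076349) 6.9728394
loupe (-0.009019067884128873, -0.0035847692276931298) 6.1885715
scoop (-0.005757126963466419, 0.04601873712404014) 7.1414895
the job is handed in; nothing more can be done
the job is handed in; nothing more can be done
```

The gem box is home against the lamp window with the shield closed in front of it, and the job was handed in at about 11.3 s of robot time.

- **What I did:** One finger held the red bar down while the other pushed the box along the lane. The box stopped moving as the push force rose from about 4 N to 9 N, with the finger front at about station x = 9 mm; home is 9.5 mm. I drew the fingers back past the lip with the bar still down, then lifted slowly so the shield closed, and moved the arm clear.
- **Shield:** It stood at about 1.22 rad (from the picture) just before the box went under. After release its edge was back at the closed row (230) in the side view.
- **Box:** It looks square and home under the amber shield. Its rear edge in the top view is at about row 227, against 226 predicted.
- **Bystanders:** They look unmoved. The loupe and scoop showed no shift in the side pictures. The tin and the tweezers' tip showed about 0.5 pixel (under 1 mm), which I put down to the matching method but did not confirm.
- **What disagreed:**
  - The network's tweezers position in the last side view was about 1 cm off its earlier reading there, while its top-view reading was the same as before. I took the side reading as network error.
  - The network missed the gem box once mid-push, so I used the picture instead.
  - At first the fingers sat about 2 mm to the right while pressing the bar. I corrected this before pushing.

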